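# Brace the spice jar and twist its tight cap off

### The job

On the wooden jar brace, slide the jaw by its black handle until the square spice jar is held snugly between jaw and stop. Then unscrew the jar's tight red cap anticlockwise, without letting the jar turn or lift, only until it comes free, and lift it straight up. Finish while still holding the cap level in the gripper just above the jar's mouth, clear of the jar; leave the jar braced and everything else on the worktop where it is.

Things in the scene. Friction and masses are not known exactly. Their poses are not given: they have to be found in the camera images.
- brace: Jar brace: wooden board 150 x 270 x 16 mm fixed to the worktop; origin at the centre of its underside, x across, y lengthwise towards the end with the fixed stop, z up. The stop is an upright aluminium block 70 mm wide, 50 mm tall above the board; its rubber-faced side looks to -y and lies at brace y = 110 mm. The jar stands loosely on the board (top at z = 16 mm) between stop and jaw
- jaw (a joint): Position of the sliding jaw along the brace's +y (m): 0 fully open (jaw face at brace y = -10 mm), growing towards the stop. It stays where it is left and needs about 7 N to slide, plus some 4 N while it pushes the loose jar along. The square 50 mm jar is snug against jaw and stop at 0.070
- jaw_handle (a point): Point to grip on the jaw's upright black handle, 70 mm above the worktop. The handle is 20 mm wide across (brace x), 26 mm long along the slide (brace y), spans z = 34 to 89 mm above the worktop, and stands 75 mm behind the jaw's face; below it lies the 46 mm wide carriage, top at z = 35 mm. Axes as the brace
- jaw_face (a point): Centre of the jaw's rubber face towards the jar (66 mm wide, 50 mm tall above the board). Axes as the brace; snug when the jar's axis is 25 mm beyond it along y
- stop_face (a point): Centre of the fixed stop's face towards the jar. Axes as the brace; snug when the jar's axis is 25 mm before it (-y)
- jar: Square glass jar of red pepper, 50 x 50 mm, glass body 72 mm tall, then a round neck of 32 mm diameter up to 93 mm with lugs on it that hold the cap, and a white sprung seal in its mouth, up to 4 mm proud, that pushes the cap up with about 12 N; about 0.4 kg. Origin at the centre of its underside, z up; its sides are nearly parallel to the brace's
- cap: Round red twist-off cap, 50 mm in diameter, 28 mm tall plus a 3 mm flip-top panel towards its +x. Origin at the centre of its lower rim, 78 mm above the jar's underside while screwed on, z up. About 0.2 N m turns it. Its angle to the jar (cap yaw minus jar yaw) is 0 at its clockwise stop and 0 to 0.5 rad at the start
- cap_stripe (a point): White stripe on top of the cap, 14 mm from its axis towards cap +x, 108 mm above the jar's underside: it shows how far the cap is turned. Anticlockwise from above, the cap's lugs let go at about 1.7 rad of cap-to-jar angle; it lifts straight off from there to about 2.25 rad, where it meets a stop (1.95 is the middle). Let go of when free, it pops up 2.5 mm
- spice_a: Bystander: like jar, yellow contents, closed, 106 mm tall; origin under its centre
- spice_b: Bystander: like jar, green contents, closed, 106 mm tall; origin under its centre
- salt: Bystander: white ceramic salt cellar, 84 mm across, 80 mm tall; origin under its centre
- cezve: Bystander: steel cezve, 86 mm across, 75 mm tall, handle 165 mm out to its +y and rising to 106 mm; origin under its bowl's centre
- tray: Bystander: bamboo tray 160 x 240 x 24 mm with a chrome spring clip on its rim, 46 mm high; origin under its centre
- tin: Bystander: hinged aluminium tin 77 x 112 x 54 mm; origin under its centre
Not all that is in view belongs to the job. What is shaped like the cap but blue or yellow is not meant. What is shaped like the jar but blue is not meant.

How it is judged:
By the outcome, as a careful person would: the job done as asked, in the order asked, and still so for the second after the job is handed in, while the arm keeps its last pose, push and grip.
It also fails if it takes over 58 s, if anything falls off the work surface, if the arm or the gripper's body presses on something with over 40 N, if the wrist force passes 120 N, or if a joint passes its speed limit or range.

### The arm

A 6-joint arm with a two-finger parallel gripper is mounted at the origin on the work surface. World frame = base frame: x ahead of the robot, y to its left, z up, the work surface at z = 0. Lengths are in m, angles in degrees, forces in N, time in s.
With the tool pointing down it reaches from about 0.3 to 0.75 m from the base axis. Payload 8.5 kg.
Tool frame: the origin (TCP) lies at the very end of the fingers, on their centre line; the grasp point (between the pads) lies 19 mm behind it (hold_point_z is the distance from the TCP to the grasp point, in m); z points along the fingers, y is the direction in which the jaws open and shut (so a half turn about z gives the same grasp; the last joint's range is limited). The gripper opens to 85 mm and grips with 20 to 120 N. Pads are 22 mm wide; open, the fingers measure 114 mm over their backs; the gripper's body (76 mm by 85 mm) begins 54 mm behind the grasp point. The pads swing forward as they close: fully open they stand 13 mm farther back than shut.
Start: joints at [64.956, 21.807, 74.336, -0, 83.858, -12.336], TCP at [0.121, 0.537, 0.231] pointing down, gripper open.
Joint ranges: [-178.18, 178.18], [-50.72, 133.34], [12.68, 142.11], [-81.47, 261.47], [9.98, 163.14], [-165.26, 165.26]. Speed limits (degrees/s): [136.94, 136.94, 180, 180, 180, 180].

### API

Orientations are given as a 3x3 rotation matrix whose columns are the frame's x, y, z axes.
In Python, from rig import observe, get_image, close_job, hold_point_z gives the robot as it stands. The module is installed in compiled form; this text tells all that it offers.
- The arm moves only by the tool jog_arm, never from a script. Its arguments are lists of equal length, an entry for each row: "travel": the shift along the world's x, y, z in m, a list of three; "dr": the turn, a rotation vector about the world's x, y, z in rad, a list of three. In form: {"travel": [[x, y, z], ...], "dr": [[rx, ry, rz], ...]}. A call has 1 to 20 rows; each row shifts and turns the commanded pose from where the row before left it; what a row does not reach is not made up. A row lasts 1/12 s, in which the tool goes at most 41.7 mm and 7.16 degrees, less where a joint would pass 70% of its speed; a pose out of reach is approached as far as the arm can. A call with a gripper value outside its range is refused whole. "jaw" is the finger opening in m, from 0 to 0.0854, set as the call begins (left out, the last holds). The fingers move at their own pace and stop on an object; "newtons" is the grip in N (left out, the last holds). Time passes only in rows, so rows that do not move let the fingers close. It gives the time, the measured TCP pose, the force and the opening at its end, in the units of the state.
- observe(): the state, without advancing time (a new reading comes with each control period).
- get_image(name): name is "scene" or "top"; returns a dict with "color" (400x640x3 uint8, red, green, blue), "fovy" (degrees; the focal length in pixels is half the picture's height over the tangent of half this angle, whatever the lens; pixels are square), "cx", "cy" (the principal point, pixels), "k1" (the pictures are not rectified: a ray, as slopes to the right and down, at radius r is drawn at 1 + k1 r^2 times it, then the intrinsics apply), "R" (3x3) and "t" (3): a world point X has camera coordinates R X + t. Camera axes: x right, y down, z forward; pixel columns grow to the right and rows downward; lengths in m; the calibration is good to about 2 mm. A picture is of the moment at which its call begins. There is no depth.
- close_job(): hands the job in, once; it reports no verdict.
The state is a dict: "time_s": time; "q": joint angles; "qvel": joint speeds; "joint_efforts": joint torques, N m; "position": TCP position; "tool_rot": TCP orientation; "ft_force": force on the tool from outside, world axes, zero at the start; "wrist_torque": the same for the moment, N m; "grip_width": finger opening in m.
Only numpy, scipy, OpenCV 4.12 (cv2) and the standard library are available. Lean on these libraries where they do the work, as an engineer would, in place of code of your own. Each camera call takes 0.05 s, during which the arm holds its last target.

## Working session

There is one attempt and no reset: what is moved stays moved. The work goes in short steps, Python scripts to look and compute and a tool call to move; the robot and the scene stay as the last step left them, time stands still between calls to the robot, and variables do not carry over. Pictures are saved under pics/ and viewed, and the job is handed in when it is done.

Besides the shell and the picture viewer there is one more tool, called after "Emit:" as name(argument=value, ...) on one line, values as JSON. jog_arm: Moves the arm, as the interface text tells. Its arguments: {"type":"object","properties":{"travel":{"type":"array"},"dr":{"type":"array"},"jaw":{"type":"number"},"newtons":{"type":"number"}},"required":["travel","dr"]}

```bash
mkdir -p pics
cat > h.py <<'E'
import numpy as np, cv2
from rig import observe, get_image, close_job, hold_point_z
def intr(im):
    H=im["color"].shape[0]; f=H/2/np.tan(np.radians(im["fovy"])/2)
    return f,im["cx"],im["cy"],im["k1"]
def proj(im,X):
    f,cx,cy,k=intr(im); c=np.asarray(im["R"])@np.asarray(X,float)+np.asarray(im["t"])
    s=c[:2]/c[2]; s=s*(1+k*(s@s)); return np.array([cx+f*s[0],cy+f*s[1]])
def ray(im,uv):
    f,cx,cy,k=intr(im); d=np.array([(uv[0]-cx)/f,(uv[1]-cy)/f]); s=d.copy()
    for _ in range(30): s=d/(1+k*(s@s))
    R=np.asarray(im["R"]); o=-R.T@np.asarray(im["t"]); v=R.T@np.array([s[0],s[1],1]); return o,v
def onz(im,uv,z):
    o,v=ray(im,uv); return o+v*(z-o[2])/v[2]
def tri(ims,uvs):
    A=np.zeros((3,3));b=np.zeros(3)
    for im,uv in zip(ims,uvs):
        o,v=ray(im,uv); v=v/np.linalg.norm(v); P=np.eye(3)-np.outer(v,v); A+=P;b+=P@o
    return np.linalg.solve(A,b)
def save(im,n,crop=None,s=1):
    c=im["color"][:,:,::-1]
    if crop: c=c[crop[1]:crop[3],crop[0]:crop[2]]
    cv2.imwrite("pics/"+n+".png",cv2.resize(c,None,fx=s,fy=s,interpolation=cv2.INTER_CUBIC))
E
python3 - <<'E'
from h import *
import pickle
ims={n:get_image(n) for n in("scene","top")}
pickle.dump(ims,open("ims0.pkl","wb"))
for n in ims: save(ims[n],n+"0",s=1.25); print(n,ims[n]["fovy"],ims[n]["cx"],ims[n]["cy"],ims[n]["k1"],-np.asarray(ims[n]["R"]).T@ims[n]["t"])
print(observe(),hold_point_z)
E
```

```text
scene 48.4863971079796 319.69189223564325 197.969968862549 -0.0032117535790427217 [1.44534273 0.9381293  0.96041897]
top 49.376568161293086 316.42568292431986 184.87012150975815 0.026383384982635105 [ 0.50361463 -0.01193002  1.29148645]
{'time_s': 0.1, 'q': array([ 6.49575684e+01,  2.18376699e+01,  7.43804435e+01, -5.72738601e-04,
        8.38594561e+01, -1.23367837e+01]), 'qvel': array([-0.0241537 , -0.10883496, -0.04205901,  0.07207049, -0.00207796,
        0.02194259]), 'joint_efforts': array([ 4.71832391e-03, -4.49218512e+01, -2.31655097e+01, -1.00004522e-04,
        3.71714530e-03, -2.37695559e-05]), 'position': array([0.12086311, 0.53627328, 0.23076827]), 'tool_rot': array([[-9.75513026e-01,  2.19940942e-01, -5.64062393e-04],
       [ 2.19941488e-01,  9.75512290e-01, -1.23078056e-03],
       [ 2.79550760e-04, -1.32470319e-03, -9.99999084e-01]]), 'ft_force': array([ 0.16202787, -0.07886733, -0.08008047]), 'wrist_torque': array([ 0.00595423, -0.03869524,  0.02993265]), 'grip_width': 0.0854760288597735} 0.0187
```

View pics/scene0.png

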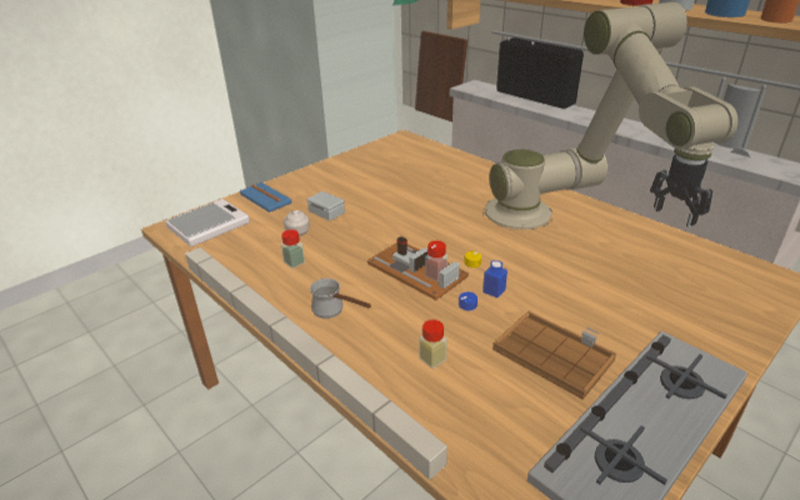

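View pics/top0.png

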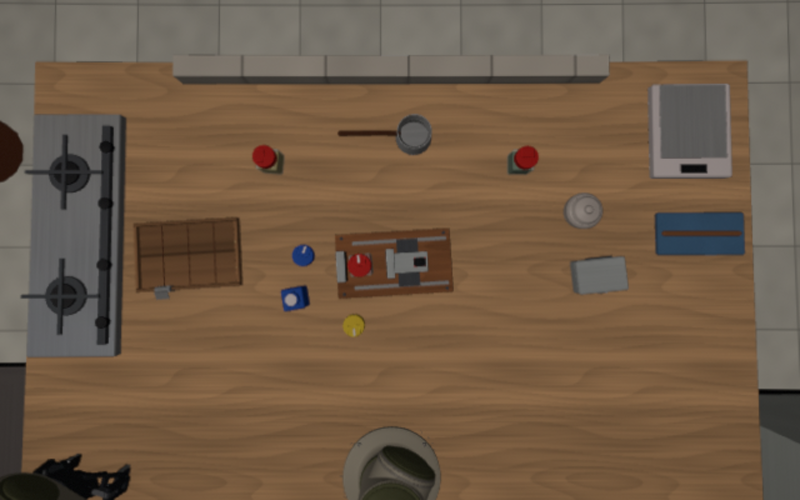

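The two pictures show the brace near the middle: in scene0 at about (418,268), and in top0 at about (394,263), with the stop towards the left (+y). The jar with its red cap is at top (360,265), and the black handle is at top (420,262). 

Things that could be mistaken for the target (800-px top picture):
- **Red caps:** the one on the brace at (360,265), spice_a's or spice_b's at (264,157), and the other at (526,157).
- **Blue cap:** (303,255).
- **Yellow cap:** (354,325).
- **Blue jar:** (294,298).

I choose the red cap on the brace and check it in a close crop.

Run:
```python
from h import *
import pickle
ims=pickle.load(open("ims0.pkl","rb"))
t=ims["top"];s=ims["scene"]
save(t,"tc",(255,170,375,250),6.5); save(s,"sc",(285,180,385,250),8)
```

```text
(no output)
```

View pics/tc.png

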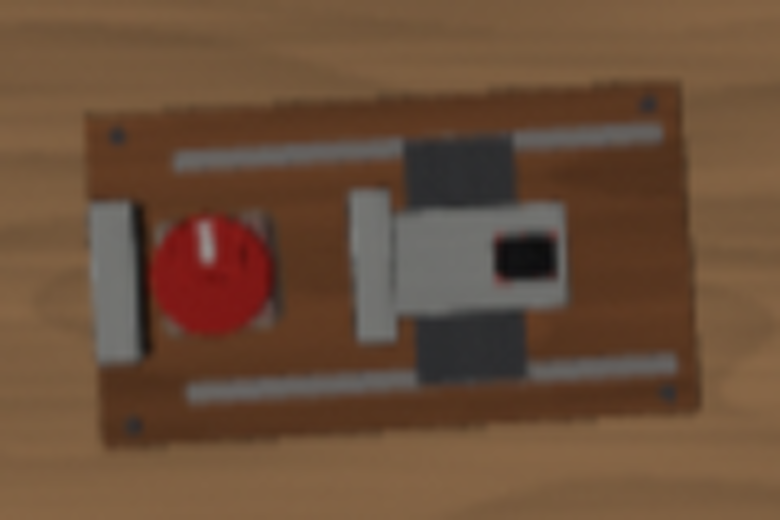

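View pics/sc.png

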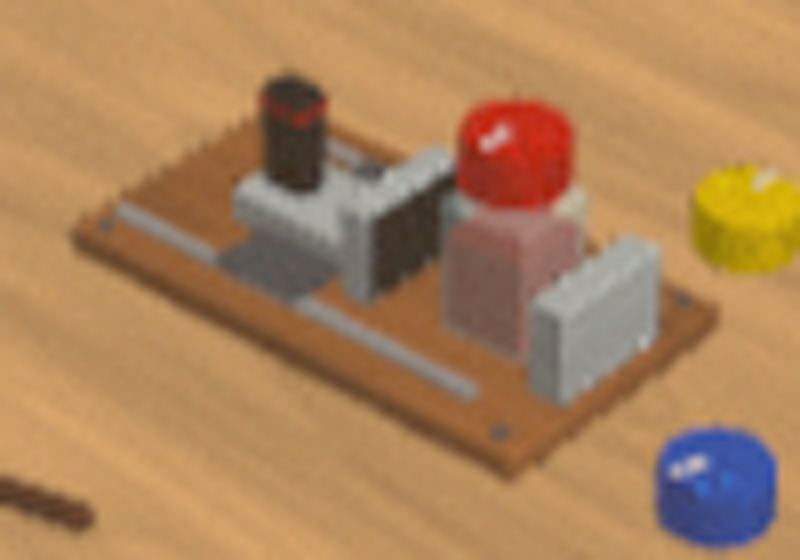

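The crops confirm the choice: the red cap with its white stripe (tc (205,240)) sits on the reddish glass jar between the stop (tc (115,280)) and the jaw (tc (372,265)). The black handle is at tc (527,256). Now I measure these.

```bash
cat > meas.py <<'E'
from h import *
def measure(t,v=True):
    c=t["color"].astype(int); hsv=cv2.cvtColor(t["color"],cv2.COLOR_RGB2HSV)
    return c,hsv
E
python3 - <<'E'
from h import *
import pickle
ims=pickle.load(open("ims0.pkl","rb"))
t=ims["top"];s=ims["scene"]
g=lambda p:np.array([255+(p[0]+.5)/6.5-.5,170+(p[1]+.5)/6.5-.5])
cs=np.array([onz(t,g(p),.016) for p in [(87,115),(680,83),(700,408),(105,447)]])
print("corners",cs.round(4)); print("lens",[np.linalg.norm(cs[i]-cs[i-1]).round(4) for i in range(4)])
ctr=cs.mean(0); yd=(cs[0]+cs[3]-cs[1]-cs[2]); yaw=np.arctan2(-yd[0],yd[1]); xd=cs[0]+cs[1]-cs[2]-cs[3]; yaw2=np.arctan2(xd[1],xd[0])
print("ctr",ctr.round(4),"yaw",np.degrees([yaw,yaw2]))
# cap mask
hsv=cv2.cvtColor(t["color"],cv2.COLOR_RGB2HSV);h,sa,v=[hsv[...,i].astype(int) for i in range(3)]
m=(((h<6)|(h>174))&(sa>170)&(v>90)).astype(np.uint8); m[:, :270]=0;m[:,305:]=0;m[:195]=0;m[235:]=0
m=cv2.morphologyEx(m,cv2.MORPH_CLOSE,np.ones((5,5)))
(cx,cy),r=cv2.minEnclosingCircle(np.argwhere(m)[:,::-1].astype(np.float32)); mu=cv2.moments(m,True)
print("cap px",cx,cy,r,mu["m10"]/mu["m00"],mu["m01"]/mu["m00"],(mu["m00"]/np.pi)**.5)
cap=onz(t,(mu["m10"]/mu["m00"],mu["m01"]/mu["m00"]),.122); print("cap",cap)
e=onz(t,(cx+r,cy),.122)-onz(t,(cx-r,cy),.122);print("diam",np.linalg.norm(e))
w=((v>150)&(sa<110)); w[:, :275]=0;w[:,300:]=0;w[:200]=0;w[:230]&=m[:230].astype(bool) ; w[230:]=0
p=np.argwhere(w)[:,::-1]; st=onz(t,p.mean(0),.124); print("stripe",len(p),p.mean(0),st, st-cap,"ang",np.degrees(np.arctan2(*(st-cap)[[1,0]])))
# handle top
dk=(v<45); dk[:,:325]=0;dk[:,345:]=0;dk[:203]=0;dk[216:]=0
p=np.argwhere(dk)[:,::-1]; print("handle",len(p),p.mean(0),p.min(0),p.max(0),onz(t,g((527,256)),.089),onz(t,p.mean(0),.089))
# jaw & stop tops z=.066
for n,ps in dict(jawface=[(348,190),(357,342)],jawback=[(388,188),(397,342)],stopface=[(138,202),(145,360)]).items():
    q=[onz(t,g(p),.066) for p in ps]; print(n,np.round(q,4))
cy_,sy_=np.cos(yaw),np.sin(yaw)
def tob(X): d=X-ctr; return np.array([cy_*d[0]+sy_*d[1],-sy_*d[0]+cy_*d[1]])
print("brace coords cap",tob(cap),"handle",tob(onz(t,g((527,256)),.089)),"jaw",tob(onz(t,g((352,266)),.066)),"stop",tob(onz(t,g((142,280)),.066)))
E
```

```text
corners [[ 0.5593  0.1316  0.016 ]
 [ 0.5733 -0.1361  0.016 ]
 [ 0.4272 -0.1442  0.016 ]
 [ 0.4102  0.1229  0.016 ]]
lens [np.float64(0.1493), np.float64(0.2681), np.float64(0.1463), np.float64(0.2676)]
ctr [ 0.4925 -0.0065  0.016 ] yaw [3.32303916 3.24001569]
cap px 286.7597351074219 211.83116149902344 9.252443313598633 286.84090909090907 211.87121212121212 9.166995688475081
cap [0.48849624 0.06875379 0.122     ]
diam 0.04963508195803516
stripe 0 [nan nan] [nan nan nan] [nan nan nan] ang nan
handle 51 [335.2745098  209.23529412] [331 206] [339 212] [ 0.49586952 -0.06364508  0.089     ] [ 0.49511693 -0.06259569  0.089     ]
jawface [[0.5244 0.0128 0.066 ]
 [0.4587 0.0089 0.066 ]]
jawback [[ 0.5252 -0.0045  0.066 ]
 [ 0.4587 -0.0083  0.066 ]]
stopface [[0.5193 0.1037 0.066 ]
 [0.4512 0.1005 0.066 ]]
brace coords cap [0.00038042 0.07532139] handle [ 6.67329627e-05 -5.72822529e-02] jaw [5.27897867e-05 1.75688107e-02] stop [-0.00056066  0.10856645]<stdin>:19: RuntimeWarning: Mean of empty slice.
  ret = um.true_divide(
```

Run:
```python
from h import *
import pickle
ims=pickle.load(open("ims0.pkl","rb"))
t=ims["top"];s=ims["scene"]
for n,X in dict(captop=[.4885,.0688,.122],capbot=[.4885,.0688,.094],handletop=[.4955,-.0635,.089],stopx=[.4853,.1021,.066]).items():
    p=proj(s,X); print(n,p.round(1),"crop",((p-[285,180]+.5)*8-.5).round(0))
c=t["color"]; hsv=cv2.cvtColor(c,cv2.COLOR_RGB2HSV)
sub=c[200:224,277:298]; sat=hsv[200:224,277:298,1]; 
ch=c[200:222,278:297]; 
w=(ch[...,1]>95)&(ch[...,0]>150); p=np.argwhere(w)[:,::-1]+[278,200]; print(p.tolist())
wt=ch[...,1][w].astype(float)-60
q=(p*wt[:,None]).sum(0)/wt.sum(); st=onz(t,q,.124); cap=np.array([.4885,.0688]); d=st[:2]-cap
print(q,st,np.linalg.norm(d),np.degrees(np.arctan2(d[1],d[0])))
```

```text
captop [349.3 195.5] crop [518. 128.]
capbot [349.1 202.2] crop [517. 181.]
handletop [321.4 190.1] crop [295.  85.]
stopx [356.7 212.3] crop [577. 262.]
[]
[nan nan] [nan nan nan] nan nan<stdin>:12: RuntimeWarning: invalid value encountered in divide
```

```bash
cat > stripe.py <<'E'
from h import *
def stripe(t,cap,z=.124,r=.026):
    """stripe angle (deg, world) for cap centre xy"""
    u=proj(t,[cap[0],cap[1],z]); c=t["color"].astype(float)
    yy,xx=np.mgrid[0:400,0:640]; R=np.hypot(xx-u[0],yy-u[1])
    m=(R<8.0); wt=np.where(m,np.clip(c[...,1]-65,0,None),0)
    q=np.array([(xx*wt).sum(),(yy*wt).sum()])/max(wt.sum(),1e-9)
    st=onz(t,q,z); d=st[:2]-np.asarray(cap[:2])
    return q,st,np.linalg.norm(d),np.degrees(np.arctan2(d[1],d[0])),wt
E
python3 - <<'E'
from stripe import *
import pickle
t=pickle.load(open("ims0.pkl","rb"))["top"]
print(t["color"][202:222,280:294,1])
print(stripe(t,(.4885,.0688))[:4])
E
```

```text
[[ 56  58  58  56  56  54  46  50  50  51  56  58  65  68]
 [ 59  58  54  45  41  45  50  49  37  35  42  49  68  73]
 [ 71  57  39  26  36  73 104  72  34  26  27  33  50  57]
 [ 67  43  25  22  36  80 127  85  35  25  25  26  29  34]
 [ 49  26  24  23  31  70 130 100  40  24  23  27  23  24]
 [ 32  21  24  23  28  66 132 113  45  24  23  25  20  22]
 [ 26  21  24  23  28  65 133 124  49  25  24  22  18  23]
 [ 24  23  25  24  26  57 117 112  46  23  24  22  18  22]
 [ 24  23  25  24  25  39  74  72  34  24  24  24  19  24]
 [ 25  26  25  24  24  26  33  32  25  26  26  25  22  23]
 [ 25  25  25  24  23  23  21  19  21  21  24  24  24  24]
 [ 24  25  25  24  25  22  23  21  21  23  24  24  23  24]
 [ 23  25  24  23  25  24  24  25  24  23  24  23  23  24]
 [ 25  24  25  24  24  24  25  24  24  25  23  24  24  23]
 [ 26  24  24  25  25  23  25  24  24  24  23  23  23  24]
 [ 30  25  24  25  23  24  24  23  23  24  24  25  23  23]
 [ 50  38  27  25  25  25  24  24  24  23  23  23  24  29]
 [ 70  60  38  27  24  24  24  23  23  23  24  26  29  50]
 [ 73  79  65  42  27  27  25  26  26  26  31  36  47  57]
 [ 65  73  68  54  47  46  39  39  39  41  48  51  56  57]]
(array([286.33333333, 206.89438944]), array([0.50183418, 0.07000204, 0.124     ]), np.float64(0.013388250556819564), np.float64(5.15112469955041))
```

Emit:
jog_arm(travel=[[0.0187,-0.03,0],[0.0187,-0.03,0],[0.0187,-0.03,0],[0.0187,-0.03,0],[0.0187,-0.03,0],[0.0187,-0.03,0],[0.0187,-0.03,0],[0.0187,-0.03,0],[0.0187,-0.03,0],[0.0187,-0.03,0],[0.0187,-0.03,0],[0.0187,-0.03,0],[0.0187,-0.03,0],[0.0187,-0.03,0],[0.0187,-0.03,0],[0.0187,-0.03,0],[0.0187,-0.03,0],[0.0187,-0.03,0],[0.0187,-0.03,0],[0.0187,-0.03,0]], dr=[[0,0,-0.0646],[0,0,-0.0646],[0,0,-0.0646],[0,0,-0.0646],[0,0,-0.0646],[0,0,-0.0646],[0,0,-0.0646],[0,0,-0.0646],[0,0,-0.0646],[0,0,-0.0646],[0,0,-0.0646],[0,0,-0.0646],[0,0,-0.0646],[0,0,-0.0646],[0,0,-0.0646],[0,0,-0.0646],[0,0,-0.0646],[0,0,-0.0646],[0,0,-0.0646],[0,0,-0.0646]], jaw=0.05, newtons=60)

```text
time_s: 1.77
position: [0.4954, -0.0652, 0.231]
tool_rot: [[-0.053, 0.999, -0.001], [0.999, 0.053, 0.0], [0.0, -0.001, -1.0]]
ft_force: [0.4, -0.0, 0.0]
grip_width: 0.0503
```

Emit:
jog_arm(travel=[[0,0,0],[0,0,0],[0,0,0]], dr=[[0,0,0],[0,0,0],[0,0,0]])

```text
time_s: 2.02
position: [0.4945, -0.0631, 0.231]
tool_rot: [[-0.057, 0.998, -0.001], [0.998, 0.057, 0.001], [0.001, -0.001, -1.0]]
ft_force: [0.5, 0.5, 0.1]
grip_width: 0.0501
```

Emit:
jog_arm(travel=[[0.001,0,-0.015],[0,0,-0.015],[0,0,-0.015],[0,0,-0.015],[0,0,-0.015],[0,0,-0.015],[0,0,-0.015],[0,0,-0.015],[0,0,0],[0,0,0]], dr=[[0,0,0],[0,0,0],[0,0,0],[0,0,0],[0,0,0],[0,0,0],[0,0,0],[0,0,0],[0,0,0],[0,0,0]])

```text
time_s: 2.85
position: [0.4955, -0.0625, 0.1115]
tool_rot: [[-0.059, 0.998, -0.001], [0.998, 0.059, 0.0], [0.001, -0.001, -1.0]]
ft_force: [-0.3, -0.2, 0.9]
grip_width: 0.0503
```

Run:
```python
from h import *
t=get_image("top");s=get_image("scene")
save(s,"s1",(275,140,385,240),7)
```

```text
(no output)
```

View pics/s1.png

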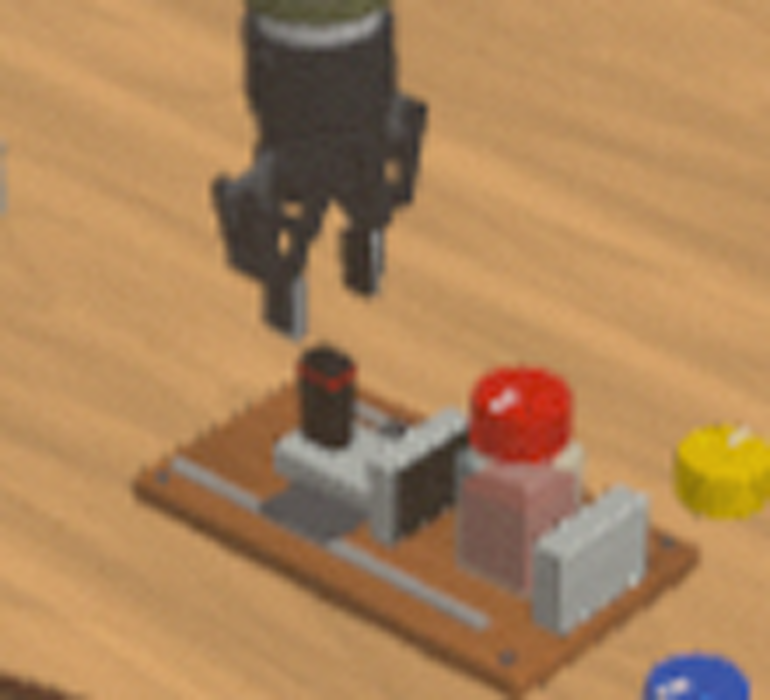

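The fingers (s1 (285,320) and (362,280), middle about (324,300)) straddle the handle top at (327,360). I descend and grip.

Emit:
jog_arm(travel=[[0,0,-0.012],[0,0,-0.012],[0,0,-0.012],[0,0,-0.012],[0,0,-0.012],[0,0,0],[0,0,0]], dr=[[0,0,0],[0,0,0],[0,0,0],[0,0,0],[0,0,0],[0,0,0],[0,0,0]])

```text
time_s: 3.53
position: [0.4962, -0.0634, 0.052]
tool_rot: [[-0.057, 0.998, 0.0], [0.998, 0.057, -0.0], [-0.0, 0.0, -1.0]]
ft_force: [-0.7, -0.2, 0.2]
grip_width: 0.0498
```

Emit:
jog_arm(travel=[[0,0,0],[0,0,0],[0,0,0],[0,0,0],[0,0,0],[0,0,0],[0,0,0],[0,0,0]], dr=[[0,0,0],[0,0,0],[0,0,0],[0,0,0],[0,0,0],[0,0,0],[0,0,0],[0,0,0]], jaw=0.0, newtons=70)

```text
time_s: 4.2
position: [0.495, -0.0636, 0.0524]
tool_rot: [[-0.058, 0.998, -0.002], [0.998, 0.058, -0.001], [-0.001, -0.002, -1.0]]
ft_force: [-8.8, -1.1, 11.9]
grip_width: 0.0192
```

Emit:
jog_arm(travel=[[-0.00015,0.0025,0],[-0.00015,0.0025,0],[-0.00015,0.0025,0],[-0.00015,0.0025,0],[-0.00015,0.0025,0],[-0.00015,0.0025,0],[-0.00015,0.0025,0],[-0.00015,0.0025,0],[-0.00015,0.0025,0],[-0.00015,0.0025,0],[-0.00015,0.0025,0],[-0.00015,0.0025,0]], dr=[[0,0,0],[0,0,0],[0,0,0],[0,0,0],[0,0,0],[0,0,0],[0,0,0],[0,0,0],[0,0,0],[0,0,0],[0,0,0],[0,0,0]])

```text
time_s: 5.2
position: [0.4932, -0.0345, 0.0525]
tool_rot: [[-0.058, 0.998, -0.001], [0.998, 0.058, -0.002], [-0.002, -0.002, -1.0]]
ft_force: [-9.2, -7.7, 9.9]
grip_width: 0.0193
```

Emit:
jog_arm(travel=[[-0.0001,0.002,0],[-0.0001,0.002,0],[-0.0001,0.002,0],[0,0,0]], dr=[[0,0,0],[0,0,0],[0,0,0],[0,0,0]])

```text
time_s: 5.53
position: [0.4929, -0.0284, 0.0524]
tool_rot: [[-0.058, 0.998, -0.002], [0.998, 0.058, -0.002], [-0.002, -0.002, -1.0]]
ft_force: [-9.0, -7.9, 9.9]
grip_width: 0.0192
```

Run:
```python
from h import *
t=get_image("top");s=get_image("scene")
save(s,"s2",(275,150,385,240),7); save(t,"t2",(255,170,375,250),6.5)
```

```text
(no output)
```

View pics/s2.png

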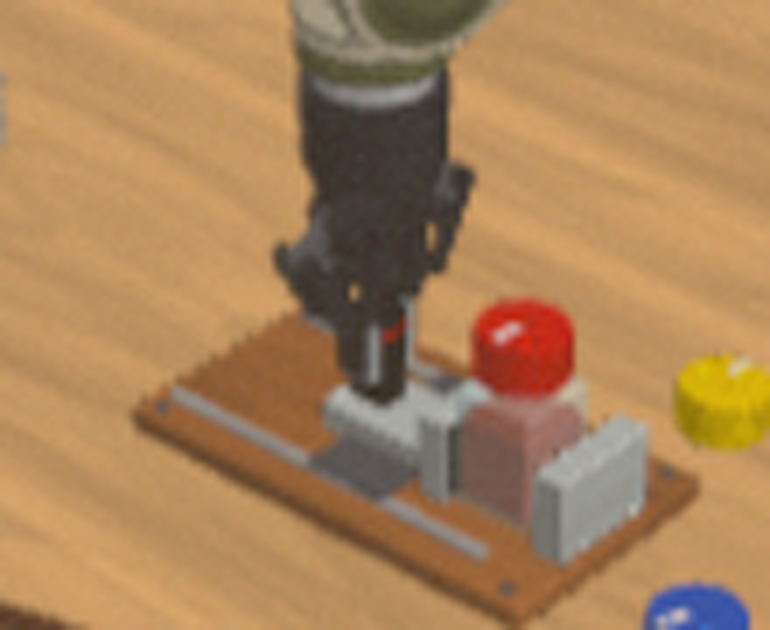

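View pics/t2.png

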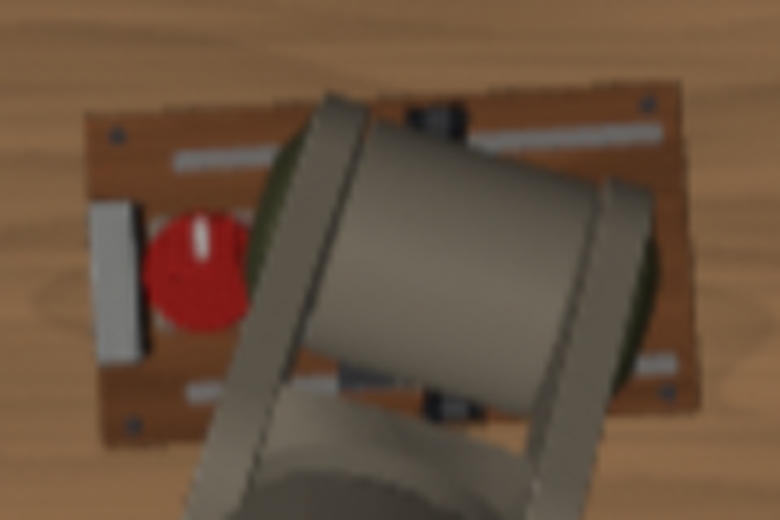

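Jaw (s2 (440,460)) now touches the jar, and the stop (590,490) still has a small gap. I creep on while watching the force.

Emit:
jog_arm(travel=[[-0.0001,0.001,0],[-0.0001,0.001,0],[0,0.001,0],[0,0,0]], dr=[[0,0,0],[0,0,0],[0,0,0],[0,0,0]])

```text
time_s: 5.97
position: [0.4927, -0.0257, 0.0525]
tool_rot: [[-0.058, 0.998, -0.002], [0.998, 0.058, -0.003], [-0.003, -0.002, -1.0]]
ft_force: [-10.0, -10.0, 10.4]
grip_width: 0.0194
```

Emit:
jog_arm(travel=[[-0.0001,0.001,0],[0,0.001,0],[0,0,0]], dr=[[0,0,0],[0,0,0],[0,0,0]])

```text
time_s: 6.22
position: [0.4926, -0.0237, 0.0525]
tool_rot: [[-0.058, 0.998, -0.002], [0.998, 0.058, -0.003], [-0.003, -0.002, -1.0]]
ft_force: [-10.0, -9.4, 10.7]
grip_width: 0.0191
```

Emit:
jog_arm(travel=[[0,0.0005,0],[0,0.0005,0],[0,0,0]], dr=[[0,0,0],[0,0,0],[0,0,0]])

```text
time_s: 6.47
position: [0.4925, -0.0228, 0.0525]
tool_rot: [[-0.058, 0.998, -0.002], [0.998, 0.058, -0.003], [-0.003, -0.002, -1.0]]
ft_force: [-10.1, -9.9, 10.4]
grip_width: 0.0193
```

Emit:
jog_arm(travel=[[0,0.0005,0],[0,0.0005,0],[0,0,0]], dr=[[0,0,0],[0,0,0],[0,0,0]])

```text
time_s: 6.72
position: [0.4925, -0.0218, 0.0525]
tool_rot: [[-0.058, 0.998, -0.002], [0.998, 0.058, -0.003], [-0.003, -0.002, -1.0]]
ft_force: [-11.5, -9.7, 10.8]
grip_width: 0.0193
```

Emit:
jog_arm(travel=[[0,0.0005,0],[0,0.0005,0],[0,0,0]], dr=[[0,0,0],[0,0,0],[0,0,0]])

```text
time_s: 6.97
position: [0.4924, -0.0208, 0.0524]
tool_rot: [[-0.058, 0.998, -0.002], [0.998, 0.058, -0.003], [-0.003, -0.002, -1.0]]
ft_force: [-11.1, -10.7, 11.4]
grip_width: 0.0189
```

Emit:
jog_arm(travel=[[0,0.0005,0],[0,0.0005,0],[0,0,0]], dr=[[0,0,0],[0,0,0],[0,0,0]])

```text
time_s: 7.22
position: [0.4924, -0.0206, 0.0525]
tool_rot: [[-0.058, 0.998, -0.002], [0.998, 0.058, -0.004], [-0.004, -0.002, -1.0]]
ft_force: [-11.6, -15.8, 10.3]
grip_width: 0.019
```

Run:
```python
from h import *
t=get_image("top");s=get_image("scene")
save(s,"s3",(320,170,385,240),8); save(t,"t3",(255,170,375,250),6.5)
```

```text
(no output)
```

View pics/s3.png

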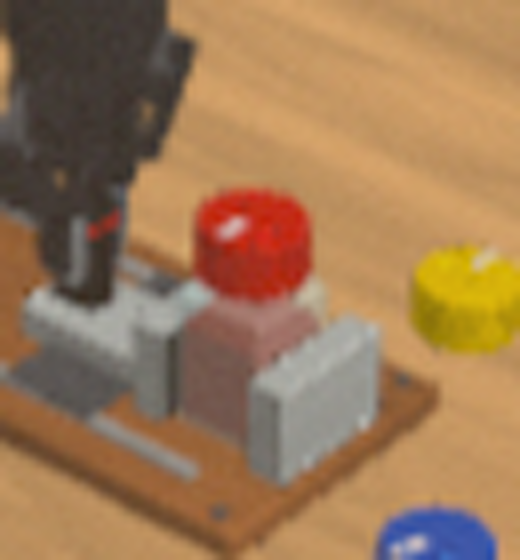

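View pics/t3.png

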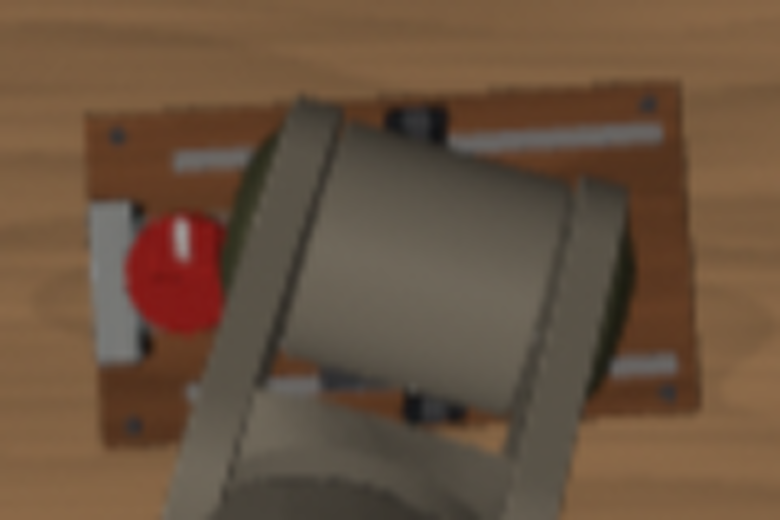

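Force stepped up to 16 N and the jaw moved only 0.2 mm of the 1 mm commanded. In s3 the jar (245,370) sits between jaw and stop. I push a little more to seat it.

Emit:
jog_arm(travel=[[0,0.0005,0],[0,0.0005,0],[0,0,0]], dr=[[0,0,0],[0,0,0],[0,0,0]])

```text
time_s: 7.57
position: [0.4924, -0.0205, 0.0525]
tool_rot: [[-0.058, 0.998, -0.002], [0.998, 0.058, -0.006], [-0.006, -0.003, -1.0]]
ft_force: [-13.1, -23.0, 10.9]
grip_width: 0.0195
```

Emit:
jog_arm(travel=[[0,0.0005,0],[0,0,0],[0,0,0]], dr=[[0,0,0],[0,0,0],[0,0,0]])

```text
time_s: 7.82
position: [0.4924, -0.0205, 0.0525]
tool_rot: [[-0.058, 0.998, -0.002], [0.998, 0.058, -0.006], [-0.006, -0.003, -1.0]]
ft_force: [-13.9, -25.0, 9.9]
grip_width: 0.0185
```

Emit:
jog_arm(travel=[[0,0,0],[0,0,0],[0,0,0],[0,0,0],[0,0,0],[0,0,0]], dr=[[0,0,0],[0,0,0],[0,0,0],[0,0,0],[0,0,0],[0,0,0]], jaw=0.05)

```text
time_s: 8.32
position: [0.4937, -0.0168, 0.0513]
tool_rot: [[-0.057, 0.998, 0.0], [0.998, 0.057, 0.0], [0.0, 0.0, -1.0]]
ft_force: [-0.5, -0.1, 0.3]
grip_width: 0.0504
```

Emit:
jog_arm(travel=[[0,0,0.01],[0,0,0.015],[0,0,0.02],[0,0,0.02],[0,0,0.02],[0,0,0.02],[0,0,0.02],[0,0,0],[0,-0.03,0],[0,-0.03,0],[0,-0.03,0],[0,-0.03,0],[0,0,0],[0,0,0],[0,0,0]], dr=[[0,0,0],[0,0,0],[0,0,0],[0,0,0],[0,0,0],[0,0,0],[0,0,0],[0,0,0],[0,0,0],[0,0,0],[0,0,0],[0,0,0],[0,0,0],[0,0,0],[0,0,0]])

```text
time_s: 9.57
position: [0.4933, -0.1364, 0.1757]
tool_rot: [[-0.057, 0.998, -0.001], [0.998, 0.057, 0.001], [0.001, -0.001, -1.0]]
ft_force: [0.2, 0.1, -0.4]
grip_width: 0.0503
```

Run:
```python
from h import *
import pickle
t=get_image("top");s=get_image("scene"); pickle.dump(dict(top=t,scene=s),open("ims4.pkl","wb"))
save(s,"s4",(275,150,385,240),7); save(t,"t4",(255,170,375,250),6.5)
hsv=cv2.cvtColor(t["color"],cv2.COLOR_RGB2HSV);h,sa,v=[hsv[...,i].astype(int) for i in range(3)]
m=(((h<6)|(h>174))&(sa>170)&(v>90)).astype(np.uint8); m[:, :265]=0;m[:,305:]=0;m[:195]=0;m[235:]=0
m=cv2.morphologyEx(m,cv2.MORPH_CLOSE,np.ones((5,5))); mu=cv2.moments(m,True)
print("cap px",mu["m10"]/mu["m00"],mu["m01"]/mu["m00"],(mu["m00"]/np.pi)**.5)
cap=onz(t,(mu["m10"]/mu["m00"],mu["m01"]/mu["m00"]),.122); print("cap",cap)
from stripe import stripe
print(stripe(t,cap)[:4]); print(proj(s,cap))
print(observe()["position"],observe()["q"])
```

```text
cap px 283.23643410852713 211.5581395348837 9.062226582657155
cap [0.48935159 0.0784237  0.122     ]
(array([282.51020408, 206.27842566]), array([0.50350045, 0.08024885, 0.124     ]), np.float64(0.01426609646205525), np.float64(7.350329868490977))
[351.1530401  196.68051578]
[ 0.49347928 -0.13592798  0.17606634] [-2.86756836e+01  2.08619886e+01  8.56437832e+01  9.33193256e-03
  7.35325566e+01 -3.20145578e+01]
```

View pics/s4.png

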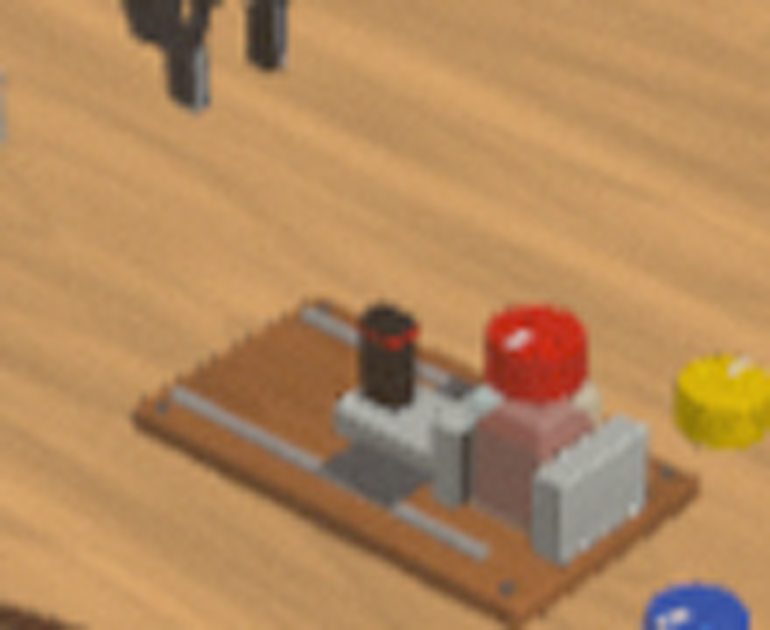

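View pics/t4.png

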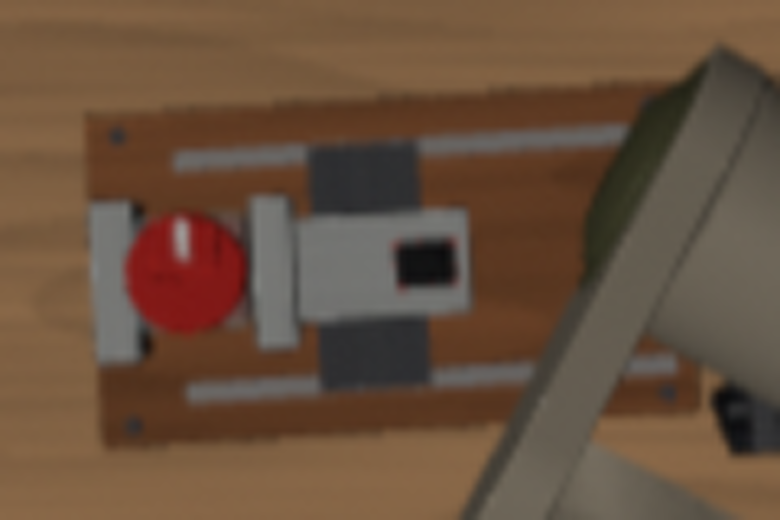

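The jar is braced: s4 shows the jaw at (452,455) and the stop at (590,490) both against it, and the handle at (388,355). The cap centre is at about (0.4885, 0.078), and its stripe lies 5–8° from world x. I move over the cap.

Emit:
jog_arm(travel=[[-0.0005,0.0178,0],[-0.0005,0.0178,0],[-0.0005,0.0178,0],[-0.0005,0.0178,0],[-0.0005,0.0178,0],[-0.0005,0.0178,0],[-0.0005,0.0178,0],[-0.0005,0.0178,0],[-0.0005,0.0178,0],[-0.0005,0.0178,0],[0,0.0178,0],[0,0.0178,0],[0,0,0],[0,0,0],[0,0,0]], dr=[[0,0,0],[0,0,0],[0,0,0],[0,0,0],[0,0,0],[0,0,0],[0,0,0],[0,0,0],[0,0,0],[0,0,0],[0,0,0],[0,0,0],[0,0,0],[0,0,0],[0,0,0]], jaw=0.075)

```text
time_s: 10.92
position: [0.4884, 0.0767, 0.1763]
tool_rot: [[-0.058, 0.998, -0.0], [0.998, 0.058, -0.0], [-0.0, -0.0, -1.0]]
ft_force: [0.5, 0.0, 0.2]
grip_width: 0.0748
```

Run:
```python
from h import *
s=get_image("scene"); save(s,"s5",(305,130,395,230),6); o=observe(); print(o["position"],o["q"],o["wrist_torque"])
print([((proj(s,p)-[305,130]+.5)*6).round() for p in ([.4885,.078,.122],[o["position"][0],o["position"][1],.122])])
```

```text
[0.48850936 0.07635543 0.17630446] [-4.85913485e+00  1.91932555e+01  8.82728631e+01 -9.13970679e-03
  7.25339556e+01 -8.12810092e+00] [ 0.00451523 -0.02310341 -0.00178859]
[array([280., 402.]), array([278., 401.])]
```

View pics/s5.png

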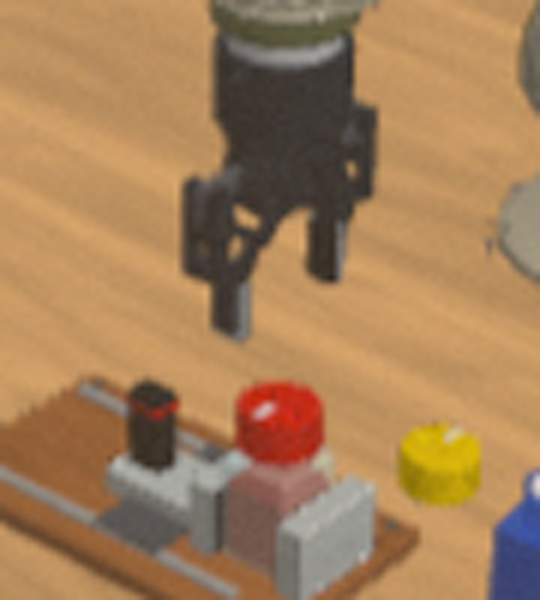

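Emit:
jog_arm(travel=[[0,0.0015,-0.01],[0,0,-0.01],[0,0,-0.01],[0,0,-0.01],[0,0,-0.01],[0,0,-0.01],[0,0,-0.01],[0,0,-0.007],[0,0,-0.007],[0,0,0],[0,0,0]], dr=[[0,0,0],[0,0,0],[0,0,0],[0,0,0],[0,0,0],[0,0,0],[0,0,0],[0,0,0],[0,0,0],[0,0,0],[0,0,0]])

```text
time_s: 11.88
position: [0.4886, 0.0779, 0.0923]
tool_rot: [[-0.057, 0.998, -0.0], [0.998, 0.057, 0.0], [0.0, -0.0, -1.0]]
ft_force: [-0.2, -0.3, 0.5]
grip_width: 0.0751
```

Emit:
jog_arm(travel=[[0,0,0],[0,0,0],[0,0,0],[0,0,0],[0,0,0],[0,0,0]], dr=[[0,0,0],[0,0,0],[0,0,0],[0,0,0],[0,0,0],[0,0,0]], jaw=0.052, newtons=20)

```text
time_s: 12.38
position: [0.4886, 0.0781, 0.0924]
tool_rot: [[-0.057, 0.998, 0.0], [0.998, 0.057, 0.0], [-0.0, 0.0, -1.0]]
ft_force: [0.3, -0.2, 0.2]
grip_width: 0.0519
```

Run:
```python
from h import *
s=get_image("scene"); save(s,"s6",(315,160,385,230),8); o=observe(); print(o["position"],o["q"],o["wrist_torque"],o["ft_force"],o["grip_width"])
```

```text
[0.48861883 0.07811488 0.09239661] [-4.65293207e+00  2.53034770e+01  9.49632332e+01 -1.52555516e-03
  5.97241205e+01 -7.91986074e+00] [0.00692007 0.01882973 0.03055252] [0.07210471 0.08360876 0.84237282] 0.05175480428735806
```

View pics/s6.png

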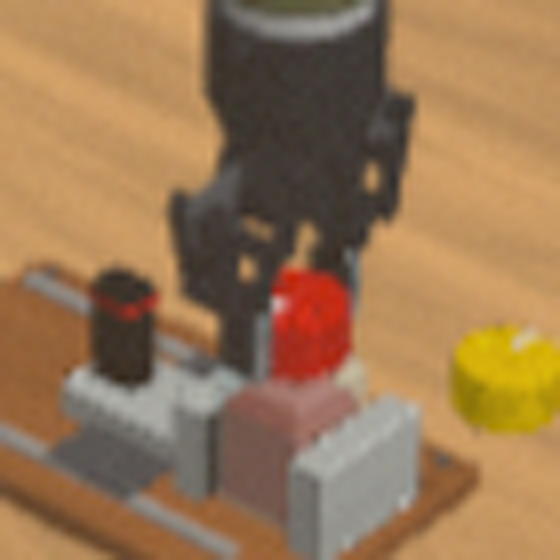

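Fingers straddle the red cap (s6 (310,325)) at 52 mm opening with no contact force, so the x centring is within 1 mm. Next I close gently.

Emit:
jog_arm(travel=[[0,0,0],[0,0,0],[0,0,0],[0,0,0]], dr=[[0,0,0],[0,0,0],[0,0,0],[0,0,0]], jaw=0.04, newtons=30)

```text
time_s: 12.77
position: [0.4888, 0.0781, 0.0925]
tool_rot: [[-0.057, 0.998, 0.001], [0.998, 0.057, 0.0], [-0.0, 0.001, -1.0]]
ft_force: [0.9, 0.3, 2.7]
grip_width: 0.0489
```

Emit:
jog_arm(travel=[[0,0,0],[0,0,0]], dr=[[0,0,0],[0,0,0]], newtons=45)

```text
time_s: 12.93
position: [0.4888, 0.0781, 0.0926]
tool_rot: [[-0.057, 0.998, 0.001], [0.998, 0.057, -0.0], [-0.0, 0.001, -1.0]]
ft_force: [0.4, 0.9, 4.4]
grip_width: 0.0485
```

```bash
cat > st.py <<'E'
from rig import observe
import numpy as np
o=observe();print(o["time_s"],"pos",o["position"].round(4),"f",np.round(o["ft_force"],1),"tq",np.round(o["wrist_torque"],3),"w",round(o["grip_width"],4),"yang",np.degrees(np.arctan2(o["tool_rot"][1,1],o["tool_rot"][0,1])).round(1),"q6",round(o["q"][5],1),"z",o["tool_rot"][:,2].round(4))
E
python3 st.py
```

```text
12.9333 pos [0.4888 0.0781 0.0926] f [0.4 0.9 4.4] tq [ 0.084 -0.015 -0.01 ] w 0.0485 yang 3.3 q6 -7.9 z [ 7.e-04 -0.e+00 -1.e+00]
```

Emit:
jog_arm(travel=[[0,0,0],[0,0,0],[0,0,0],[0,0,0],[0,0,0],[0,0,0],[0,0,0]], dr=[[0,0,0.06],[0,0,0.06],[0,0,0.06],[0,0,0.06],[0,0,0.06],[0,0,0.06],[0,0,0]])

```text
time_s: 13.52
position: [0.4889, 0.078, 0.0926]
tool_rot: [[-0.408, 0.913, 0.001], [0.913, 0.408, -0.0], [-0.0, 0.001, -1.0]]
ft_force: [0.9, 0.8, 5.3]
grip_width: 0.0484
```

```bash
python3 st.py
python3 - <<'E'
from h import *
s=get_image("scene"); save(s,"s7",(315,160,385,230),8)
E
```

```text
13.5167 pos [0.4889 0.078  0.0926] f [0.9 0.8 5.3] tq [-0.016 -0.067  0.057] w 0.0484 yang 24.1 q6 -28.7 z [ 8.e-04 -1.e-04 -1.e+00]
```

View pics/s7.png

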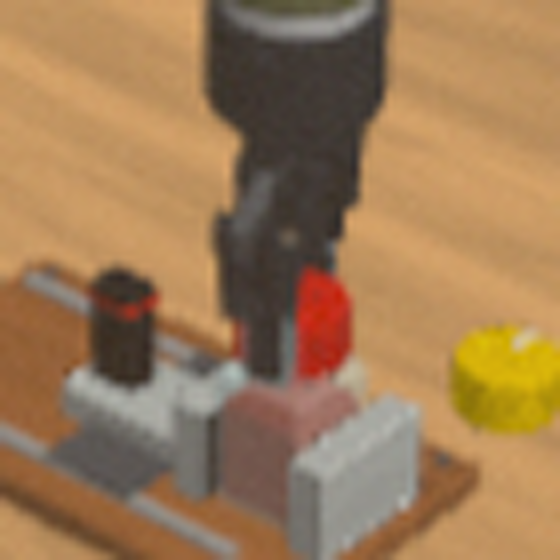

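Emit:
jog_arm(travel=[[0,0,0],[0,0,0],[0,0,0],[0,0,0],[0,0,0],[0,0,0],[0,0,0],[0,0,0]], dr=[[0,0,0.06],[0,0,0.06],[0,0,0.06],[0,0,0.06],[0,0,0.06],[0,0,0.06],[0,0,0.06],[0,0,0.06]])

```text
time_s: 14.23
position: [0.4889, 0.078, 0.0926]
tool_rot: [[-0.783, 0.622, 0.001], [0.622, 0.783, -0.0], [-0.001, 0.0, -1.0]]
ft_force: [1.4, 0.3, 5.0]
grip_width: 0.0484
```

```bash
python3 st.py
```

```text
14.2333 pos [0.4889 0.078  0.0926] f [1.4 0.3 5. ] tq [-0.11  -0.158 -0.176] w 0.0484 yang 51.5 q6 -56.2 z [ 9.e-04 -1.e-04 -1.e+00]
```

Emit:
jog_arm(travel=[[0,0,0],[0,0,0],[0,0,0],[0,0,0],[0,0,0],[0,0,0],[0,0,0],[0,0,0],[0,0,0],[0,0,0]], dr=[[0,0,0.06],[0,0,0.06],[0,0,0.06],[0,0,0.06],[0,0,0.06],[0,0,0.06],[0,0,0.06],[0,0,0.06],[0,0,0.06],[0,0,0.06]])

```text
time_s: 15.07
position: [0.4891, 0.0781, 0.0927]
tool_rot: [[-0.997, 0.072, 0.002], [0.072, 0.997, 0.0], [-0.002, 0.0, -1.0]]
ft_force: [1.4, 0.7, 5.7]
grip_width: 0.0485
```

```bash
python3 st.py
python3 - <<'E'
from h import *
s=get_image("scene"); save(s,"s8",(315,160,385,230),8)
E
```

```text
15.0667 pos [0.4891 0.0781 0.0927] f [1.4 0.7 5.7] tq [-0.    -0.208 -0.154] w 0.0485 yang 85.9 q6 -90.5 z [ 0.0017  0.     -1.    ]
```

View pics/s8.png

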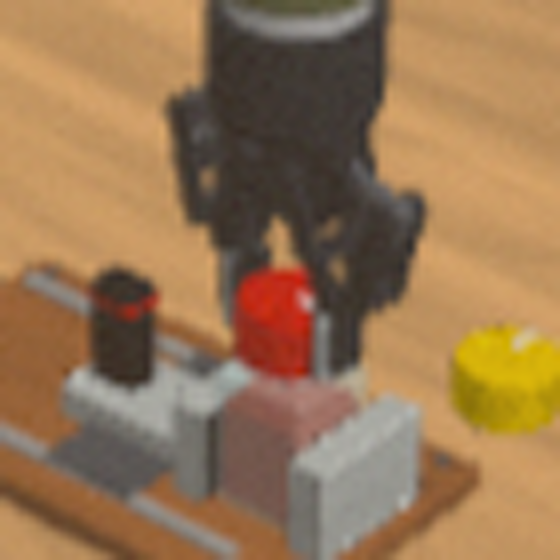

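Stripe has come round to the +y side (s8 (305,300)), so the cap turns with the gripper and the jar has stayed put. Now the last part.

Emit:
jog_arm(travel=[[0,0,0],[0,0,0],[0,0,0],[0,0,0]], dr=[[0,0,0.06],[0,0,0.06],[0,0,0.06],[0,0,0.06]])

```text
time_s: 15.45
position: [0.4895, 0.0782, 0.0934]
tool_rot: [[-0.986, -0.168, 0.003], [-0.168, 0.986, 0.0], [-0.003, -0.0, -1.0]]
ft_force: [0.8, 1.6, 13.2]
grip_width: 0.0482
```

Emit:
jog_arm(travel=[[0,0,0],[0,0,0],[0,0,0],[0,0,0]], dr=[[0,0,0.06],[0,0,0.06],[0,0,0.06],[0,0,0]])

```text
time_s: 15.78
position: [0.4897, 0.0783, 0.0936]
tool_rot: [[-0.94, -0.342, 0.004], [-0.342, 0.94, 0.0], [-0.003, -0.001, -1.0]]
ft_force: [-0.4, 2.3, 12.8]
grip_width: 0.0486
```

```bash
python3 st.py
python3 - <<'E'
from h import *
s=get_image("scene"); save(s,"s9",(315,160,385,230),8)
E
```

```text
15.7833 pos [0.4897 0.0783 0.0936] f [-0.4  2.3 12.8] tq [ 0.251 -0.051  0.071] w 0.0486 yang 110.0 q6 -114.6 z [ 3.6e-03  2.0e-04 -1.0e+00]
```

View pics/s9.png

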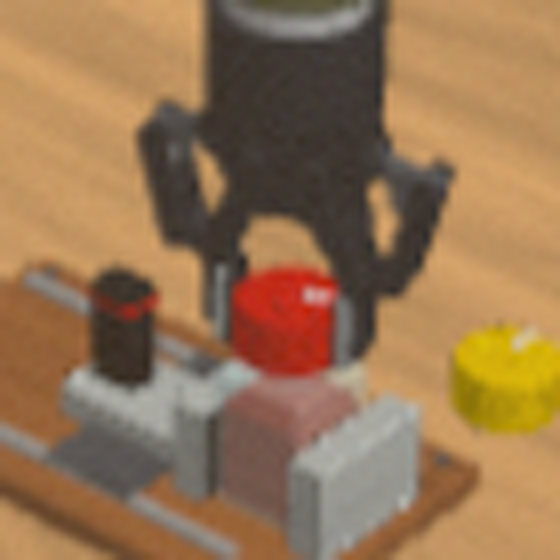

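Vertical force jumped from 5 to 13 N and the cap rose about 1 mm. This is the seal's push, so the lugs have let go. The stripe at s9 (318,295) agrees. I lift straight up.

Emit:
jog_arm(travel=[[0,0,0.0015],[0,0,0.0015],[0,0,0.0015],[0,0,0.0015],[0,0,0]], dr=[[0,0,0],[0,0,0],[0,0,0],[0,0,0],[0,0,0]])

```text
time_s: 16.25
position: [0.4884, 0.0783, 0.0982]
tool_rot: [[-0.941, -0.339, -0.001], [-0.339, 0.941, 0.0], [0.001, 0.001, -1.0]]
ft_force: [0.4, 2.6, -1.4]
grip_width: 0.0484
```

```bash
python3 st.py
```

```text
16.25 pos [0.4884 0.0783 0.0982] f [ 0.4  2.6 -1.4] tq [ 0.441 -0.174  0.027] w 0.0484 yang 109.8 q6 -114.5 z [-7.e-04  4.e-04 -1.e+00]
```

Free: the force is now only about the cap's weight. I lift the rest of the way.

Emit:
jog_arm(travel=[[0,0,0.002],[0,0,0.003],[0,0,0.003],[0,0,0.003],[0,0,0.003],[0,0,0.003],[0,0,0.003],[0,0,0.003],[0,0,0.002],[0,0,0],[0,0,0],[0,0,0]], dr=[[0,0,0],[0,0,0],[0,0,0],[0,0,0],[0,0,0],[0,0,0],[0,0,0],[0,0,0],[0,0,0],[0,0,0],[0,0,0],[0,0,0]])

```text
time_s: 17.25
position: [0.4885, 0.0781, 0.1232]
tool_rot: [[-0.941, -0.339, -0.0], [-0.339, 0.941, 0.0], [0.0, 0.0, -1.0]]
ft_force: [-0.2, 0.1, -1.0]
grip_width: 0.0483
```

```bash
python3 st.py
python3 - <<'E'
from h import *
s=get_image("scene"); t=get_image("top"); save(s,"s10",(305,150,385,230),7.5); save(s,"s10f",s=1.25); save(t,"t10",s=1.25)
for n,p in dict(rim=[.4885,.078,.124],seal=[.4885,.078,.113],neck=[.4885,.078,.109]).items(): print(n,((proj(s,p)-[305,150]+.5)*7.5).round())
E
```

```text
17.25 pos [0.4885 0.0781 0.1232] f [-0.2  0.1 -1. ] tq [ 0.018 -0.001  0.034] w 0.0483 yang 109.8 q6 -114.5 z [-3.e-04  0.e+00 -1.e+00]
rim [351. 349.]
seal [350. 369.]
neck [350. 376.]
```

View pics/s10.png

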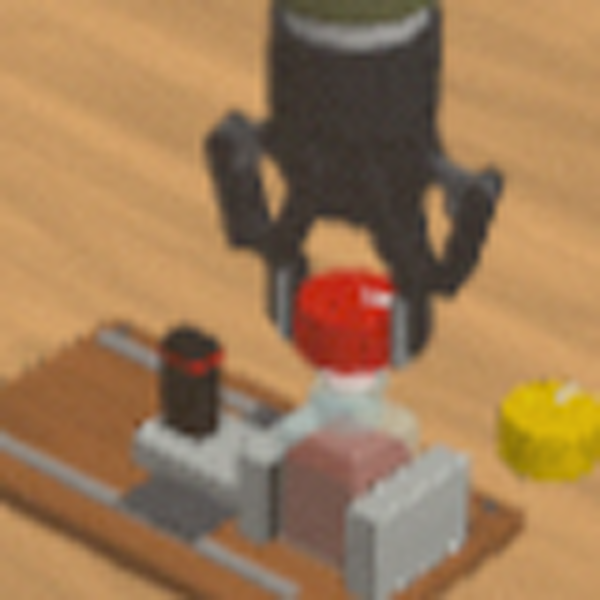

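View pics/t10.png

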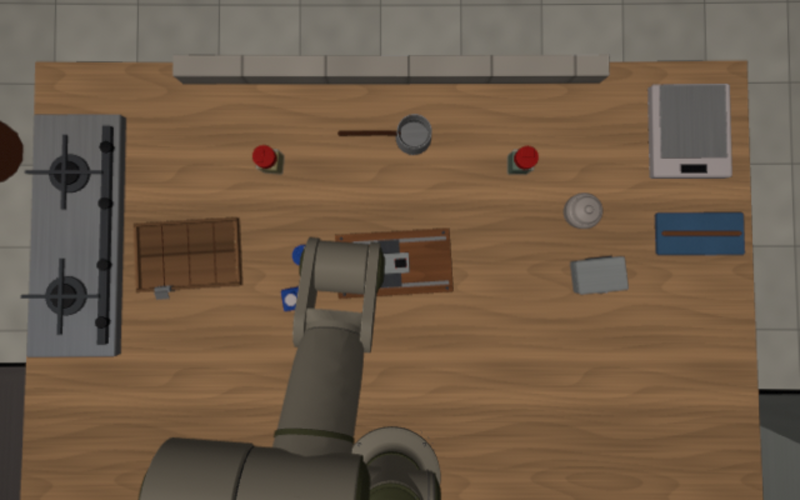

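The cap is clear in s10: its front rim is at about (345,370), with the white seal (355,380) and the bare neck (350,400) below it. The jar is still between jaw (260,490) and stop (410,520), and only about 1 N of cap weight hangs on the wrist. In t10 every bystander in view is where it was. I hand the job in.

```bash
python3 -c "
from rig import close_job
print(close_job())"
```

```text
the job is handed in; nothing more can be done
None
```

I braced the jar, unscrewed the red cap and lifted it straight up, then handed the job in at about 17 s of the 58 s. The gripper is still holding the cap level over the jar's mouth.

- **Bracing:** I gripped the black handle and slid the jaw about 43 mm. The push then rose from about 10 N to 25 N with the jaw no longer moving, and the pictures showed the jar against both jaw and stop.
- **Unscrewing:** I turned the cap about 107° anticlockwise in one grip, at roughly 0.2 N m. The lugs let go somewhere between 83° and 96° of turn: the upward force jumped from 5 to 13 N and the cap rose about 1 mm. I carried on to 107°, aiming for the middle of the free range.
- **Last checks:** I lifted the cap about 30 mm in all. By calculation its rim is about 11 mm above the seal, and the tool axis is vertical to within 0.03°. The wrist carries only about 1 N, which is the cap's weight.
- **Surroundings:** The jar looked unmoved between jaw and stop. The bystanders in view had not moved; the yellow cap was checked only in the scene camera because the arm hid it from above. The blue cap and blue jar were partly hidden.

The stop face measured about 1.4 mm off its given position, within the stated calibration error. The measured starting stripe angle (5–8.5°) and the release point agree only roughly, because the cap spans few pixels; the final angle should still lie inside the free range.

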